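# Slide a loaded tray over the step into its dock and shut the gate

### The job

Take the stepped gauge block off the dock and stand it upright on the table beside it, clear of the dock. Then slide the loaded tray from the loading board by its handle over the step onto the dock bed, handle end first, until it is fully home against the end stop: keep it on its base with only its leading end raised enough to clear the step, never carried through the air, and keep the two vials and the tamping rod standing in it. Finally swing the gate shut behind the tray, let go, and leave the other things on the table where they are.

Things in the scene. Friction and masses are not known exactly. Their poses are not given: they have to be found in the camera images.
- dock: Fixed low tray dock, aluminium and dark steel. Origin: level with the loading board's top (6 mm above the table), under the centre of the docked tray; z up, y points out of its open mouth. Bed 150 x 163 mm (x,y), top at z=10 mm. Side rails with inner faces at x=+-59 mm (flaring out over the last 28 mm at the mouth), tops at z=22 mm. A tray fully home has its origin over this origin, axes parallel.
- dock_step (a point): Middle of the top edge of the bed's square front step, at dock (0, +78, 10) mm: the tray comes from the loading board over this 10 mm step.
- dock_stop (a point): Middle of the end stop's inner face, at dock (0, -75.5, 18) mm; the stop bar is 10 mm thick (outer face at dock y=-85.5 mm), 142 mm wide, top at dock z=26 mm. The tray's handle end rests against it when home.
- gate (a joint): Swing gate behind the mouth, upright pivot at dock x=+73, y=+84 mm. 0 = shut, bar across half the mouth along the dock's -x, 4 mm behind a tray that is home; grows clockwise from above as it opens (1.57 = bar along the dock's +y, beside the lane); stops at 0 and 2.2 rad. Stays where left; 1 N at the knob moves it. Bar 74 x 10 mm, at dock z=14 to 28 mm. Starts open.
- board: Fixed flat grey loading board on the table, 255 x 340 x 6 mm (x,y,z), the tray starts on it. Origin: centre of its underside; top 6 mm above the table. It runs under the dock's mouth.
- gate_knob (a point): Centre of the black upright round knob on the gate bar's free end, 65 mm from the pivot: 16 mm diameter, from 38 to 80 mm above the loading board; this point is 59 mm above it.
- dock_hinge (a point): Point on the gate's pivot axis, 59 mm above the loading board, at the height of the knob's centre.
- tray: Loose open sheet-steel tray, 110 x 150 mm (x,y), walls 20 mm high and 3 mm thick, floor 3 mm, about 0.5 kg empty and about 0.7 kg loaded. Origin: centre of its flat underside, z up. Its leading (handle) end is at y=-75 mm, its tail at y=+75 mm. Starts on the loading board with the handle end towards the dock's mouth.
- tray_handle (a point): Middle of the crossbar of the tray's dark bow handle, at tray (0, -47, 55) mm: a round bar of 12 mm diameter along the tray's y, straight for 32 mm, top 61 mm above the underside. Grip across it (along the tray's x) from above; the tray can pitch a little in the grip.
- tray_tail (a point): Middle of the lower edge of the tray's tail end, tray (0, +75, 0) mm.
- gauge_block: Loose steel stepped gauge block, 22 x 60 x 40 mm (x,y,z), about 0.16 kg; starts standing on the dock bed. Origin: centre of its underside. Steps: 12 mm high for y=-30..-12, 26 mm for y=-12..+4, 40 mm for y=+4..+30. Grip it across its 22 mm flats (its x).
- rod: Tamping rod standing in the tray on its round foot, 40 mm diameter, 88 mm high. Origin: centre of its foot's underside, z up.
- vial_a: Capped sample vial standing in the tray, 25 mm diameter, 60 mm high. Origin: centre of its underside, z up.
- vial_b: Second capped sample vial standing in the tray, 25 mm diameter, 60 mm high. Origin: centre of its underside, z up.
- ring_station: Fixed scenery: round ring fixture with a ring lying on it, 360 mm diameter, 34 mm high. Origin: centre, on the table. The bare table runs from its front side to the table's front edge at world x=0.33; left of world y=0 the front corner of the table is cut off at a slant.
- bottle: Bystander: bottle with cap, 64 mm diameter, 150 mm high. Origin: centre of its underside.
- jar: Bystander: jar with screw lid, 68 mm diameter, 105 mm high. Origin: centre of its underside.
- beaker: Bystander: empty steel beaker, 74 mm diameter, 84 mm high. Origin: centre of its underside.
- timer: Bystander: round dial timer, 71 mm diameter, 30 mm high. Origin: centre of its underside.

How it is judged:
By the outcome, as a careful person would: the job done as asked, in the order asked, and still so for the second after the job is handed in, with the robot touching nothing.
It also fails if it takes over 61 s, if anything falls off the work surface, if the arm or the gripper's body presses on something with over 40 N, if the wrist force passes 120 N, or if a joint passes its speed limit or range.

### The arm

A 6-joint arm with a two-finger parallel gripper is mounted at the origin on a cart in front of the work surface, level with it; the furniture and walls round the work are solid. World frame = base frame: x ahead of the robot, y to its left, z up, the work surface at z = 0. Lengths are in m, angles in degrees, forces in N, time in s.
With the tool pointing down it reaches from about 0.325 to 0.85 m from the base axis. Payload 15.5 kg.
Tool frame: the origin (TCP) lies on the centre line of the jaws, within the pads' length; the fingertips stand 25 mm ahead of it and the grasp point (between the pads) lies 6 mm ahead of it; z points along the fingers, y is the line along which they close (so a half turn about z gives the same grasp; the last joint's range is limited). The gripper opens to 91 mm and grips with 3 to 60 N. Pads are 32 mm wide; open, the fingers measure 118 mm over their backs; the gripper's body (76 mm by 178 mm) begins 60 mm behind the grasp point.
Start: joints at [59.788, 28.281, 77.091, -0, 74.628, -5.472], TCP at [0.262, 0.568, 0.239] pointing down, gripper open.
Joint ranges: [-166.48, 166.48], [-47.26, 123.95], [12.59, 153.08], [-70.14, 250.14], [6.76, 159.57], [-176.63, 176.63]. Speed limits (degrees/s): [108.29, 108.29, 147.25, 172.46, 172.46, 172.46].

### API

Orientations are given as [roll, pitch, yaw] about the fixed x, y, z axes, in that order (R = Rz(yaw) Ry(pitch) Rx(roll)).
In Python, from cell import r, snapshot, nets gives the robot as it stands.
- The arm moves only by the tool send_rows, never from a script. Its argument "rows" is one flat list of numbers, 4 for each row, row after row: the shift along the tool's x, y, z in units of 30 mm (1.0 is 30 mm), then the turn about the tool's z in units of 6 degrees (1.0 is 6 degrees). In form: [tx, ty, tz, yaw, tx, ty, tz, yaw, ...]. A call has 1 to 8 rows; each row shifts and turns the commanded pose from where the row before left it, along the tool's axes as they then stand; what a row does not reach is not made up. A row lasts 1/12 s, in which the tool goes at most 41.7 mm and 7.16 degrees, less where a joint would pass 70% of its speed; a pose out of reach is approached as far as the arm can. A call is refused whole if a number of a shift passes 1 or a number of a turn 1, either way. A call with a gripper value outside its range is refused whole. "fingers" is the closure, from -1 (fully open) to 1 (shut), set as the call begins (left out, the last holds). The fingers move at their own pace and stop on an object; "force" is the grip in N (left out, the last holds). Time passes only in rows, so rows that do not move let the fingers close. It gives the time, the measured TCP pose, the force, the opening and the grip force at its end, in the units of the state.
- r.observe(): the state, without advancing time (a new reading comes with each control period).
- snapshot(name): name is "scene" or "top" or "wrist"; returns a dict with "img" (420x560x3 uint8, red, green, blue), "vertical_fov" (degrees; the focal length in pixels is half the picture's height over the tangent of half this angle, whatever the lens; pixels are square), "cx", "cy" (the principal point, pixels), "D" ([k1, k2, p1, p2, k3] as OpenCV has them; the pictures are not rectified), "camera_from_world" (4x4, takes a point from world to camera coordinates). Camera axes: x right, y up, looking along -z (the intrinsics and any distortion apply to the point x, -y, -z); pixel columns grow to the right and rows downward; lengths in m; the calibration is good to about 2 mm. A picture is of the moment at which its call begins. There is no depth.
- r.sign_off(): hands the job in; it is judged then, once.
Trained networks look in the newest picture that a camera, given by its name, has taken for a name from the list of things; names that differ only in an ending like _2 or _b are one class to them, and where a whole thing is asked for, a point or a joint stands for the part that bears it (a point fixed in the world has none). Each returns a list of dicts, best first, with "score" (0 to 1); they miss things now and then, are a little off and sometimes report something else, mostly with a low value. They report only what shows in the picture. A call takes as long as a camera call.
- nets.recognise(camera, thing): "centre" ([x, y, z] in m, in the coordinates of the camera as it stood for that picture, good to about 4 mm: the middle of the surface that is visible of it).
- nets.spot_point(camera, thing): "centre" ([x, y, z] in m, in the coordinates of the camera as it stood for that picture, good to about 4 mm: a listed point, or the origin of a listed thing).
The state is a dict: "t": time; "qpos": joint angles; "joint_vel": joint speeds; "effort": joint torques, N m; "ee_pos": TCP position; "ee_rot": TCP orientation; "ft_force": force on the tool from outside, world axes, zero at the start; "ft_torque": the same for the moment, N m; "grip_width": finger opening in m; "finger_force": force on a finger pad.
Only numpy, scipy, OpenCV 4.12 (cv2) and the standard library are available. Lean on these libraries where they do the work, as an engineer would, in place of code of your own. Each camera call takes 0.05 s, during which the arm holds its last target. There are 200 camera calls.

## Working session

There is one attempt and no reset: what is moved stays moved. The work goes in short steps, Python scripts to look and compute and a tool call to move; the robot and the scene stay as the last step left them, time stands still between calls to the robot, and variables do not carry over. Pictures are saved under pics/ and viewed, at most 10 in all, crops included, and the job is handed in when it is done.

Besides the shell and the picture viewer there is one more tool, called after "Call:" by a JSON object that holds its "fn" and its "kwargs", one argument or row to a line. send_rows: Moves the arm, as the interface text tells. Its arguments: {"type":"object","properties":{"rows":{"type":"array","items":{"type":"number"}},"fingers":{"type":"number"},"force":{"type":"number"}},"required":["rows"]}

```bash
ls; mkdir -p pics; cat > h.py <<'E'
import numpy as np, cv2
from cell import r, snapshot, nets
def w(s,c):
    T=np.linalg.inv(np.array(s["camera_from_world"])); return (T@np.r_[c,1])[:3]
def K(s):
    f=210/np.tan(np.radians(s["vertical_fov"])/2); return np.array([[f,0,s["cx"]],[0,f,s["cy"]],[0,0,1.]])
def ray(s,px,z):
    "pixel -> world at height z"
    u=cv2.undistortPoints(np.array([[px]],float),K(s),np.array(s["D"],float))[0,0]
    T=np.linalg.inv(np.array(s["camera_from_world"])); d=T[:3,:3]@np.array([u[0],-u[1],-1]); o=T[:3,3]
    return o+d*(z-o[2])/d[2]
def save(s,n): cv2.imwrite("pics/"+n+".png",s["img"][:,:,::-1])
E
python3 - <<'E'
from h import *
for cam in ["scene","top"]:
    s=snapshot(cam); save(s,cam+"0")
    for t in ["dock","dock_step","dock_stop","gate_knob","dock_hinge","tray","tray_handle","tray_tail","gauge_block","rod","vial_a","board","bottle","jar","beaker","timer","ring_station"]:
        l=nets.spot_point(cam,t)
        print(cam,t,[(round(d["score"],2),(w(s,d["centre"])*1000).round().tolist()) for d in l[:3]])
o=r.observe(); print(o)
E
```

```text
pics
scene dock [(0.75, [456.0, -204.0, 7.0])]
scene dock_step [(0.84, [465.0, -283.0, 16.0])]
scene dock_stop [(0.82, [444.0, -130.0, 26.0]), (0.57, [453.0, -203.0, 10.0])]
scene gate_knob [(0.82, [386.0, -361.0, 65.0]), (0.19, [521.0, -456.0, 62.0])]
scene dock_hinge [(0.64, [388.0, -293.0, 63.0])]
scene tray [(0.84, [524.0, -499.0, 4.0]), (0.69, [429.0, 34.0, 3.0])]
scene tray_handle [(0.96, [519.0, -450.0, 60.0])]
scene tray_tail [(0.91, [514.0, -577.0, 8.0])]
scene gauge_block [(0.81, [459.0, -214.0, 19.0])]
scene rod [(0.79, [536.0, -529.0, 10.0])]
scene vial_a [(0.77, [493.0, -499.0, 14.0]), (0.64, [496.0, -545.0, 9.0])]
scene board [(0.69, [500.0, -436.0, -1.0]), (0.49, [518.0, -579.0, 6.0]), (0.33, [465.0, -283.0, 13.0])]
scene bottle [(0.68, [681.0, -396.0, -2.0])]
scene jar [(0.72, [665.0, -286.0, -1.0]), (0.19, [389.0, -295.0, 62.0])]
scene beaker [(0.95, [670.0, -200.0, 4.0]), (0.72, [430.0, 34.0, 0.0])]
scene timer [(0.56, [425.0, 36.0, 4.0]), (0.44, [462.0, -215.0, 18.0])]
scene ring_station []
top dock [(0.6, [463.0, -208.0, 10.0])]
top dock_step [(0.55, [466.0, -281.
[... 854 characters left out ...]
4.0])]
top ring_station []
{'t': 1.8, 'qpos': array([ 5.97856678e+01,  2.82828988e+01,  7.70909265e+01, -1.02764021e-03,
        7.46290179e+01, -5.47362139e+00]), 'joint_vel': array([ 0.1236108 ,  0.07595796, -0.09358208,  0.02209871, -0.03943898,
        0.04228929]), 'effort': array([ 1.63888703e-04, -8.78677297e+01, -3.82243574e+01,  7.07452255e-02,
        4.40008042e-02, -1.36304101e-05]), 'ee_pos': array([0.26159021, 0.56762069, 0.23889971]), 'ee_rot': array([-1.79997075e+02,  7.15143944e-04,  1.55259562e+02]), 'ft_force': array([-0.46233697, -0.20642478,  1.28433947]), 'ft_torque': array([-0.00670128,  0.01951023,  0.00541425]), 'finger_force': 0.0, 'grip_width': 0.09147147256111414}
```

View images.

View pics/scene0.png

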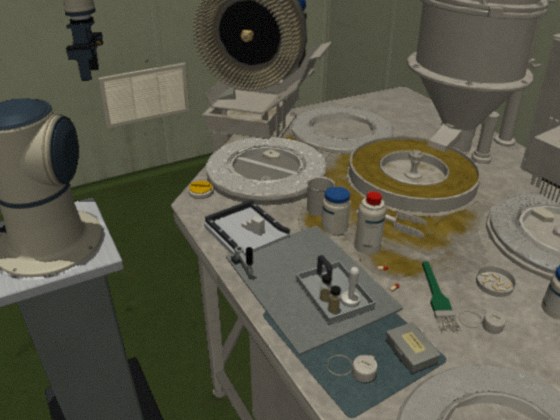

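View pics/top0.png

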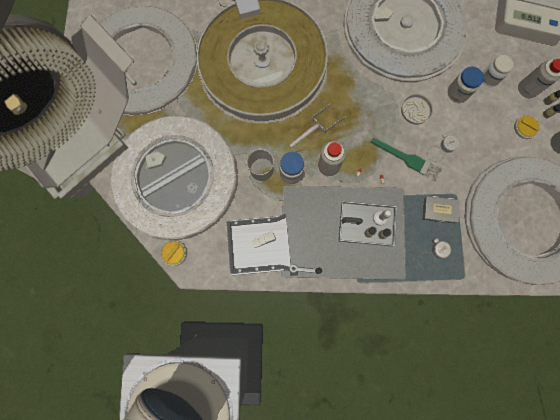

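Scene: the dock is left of the board with the gauge block on its bed (top 262,240), gate open (knob 319,271), and the tray on the board (367,223), yawed about 10° from the dock axis. Next I move over the dock for a wrist look.

Call:
{"fn": "send_rows", "kwargs": {
  "rows": [-1,0,0,1,-1,0,0,1,-1,0,0,1,-1,0,0,1,-1,0,0,1,-1,0,0,1,-1,0,0,1,-1,0,0,1],
  "fingers": -0.1
}}

```text
t: 2.47
ee_pos: [0.4253, 0.3996, 0.2389]
ee_rot: [180.0, -0.0, 107.0]
ft_force: [1.0, 0.7, 0.8]
grip_width: 0.0503
finger_force: 0.0
```

Call:
{"fn": "send_rows", "kwargs": {
  "rows": [-1,0,0,1,-1,0,0,1,-1,0,0,0,-1,0,0,0,-1,0,0,0,-1,0,0,0,-1,0,0,0,-1,0,0,0]
}}

```text
t: 3.13
ee_pos: [0.4555, 0.162, 0.2391]
ee_rot: [180.0, -0.0, 95.3]
ft_force: [0.3, -0.5, 0.5]
grip_width: 0.0501
finger_force: 0.0
```

Call:
{"fn": "send_rows", "kwargs": {
  "rows": [-1,0,0,0,-1,0,0,0,-1,0,0,0,-1,0,0,0,-1,0,0,0,-1,0,0,0,-1,0,0,0,-1,0,0,0]
}}

```text
t: 3.8
ee_pos: [0.4775, -0.0772, 0.2391]
ee_rot: [180.0, 0.0, 95.3]
ft_force: [-0.2, 0.4, -0.4]
grip_width: 0.0501
finger_force: 0.0
```

Call:
{"fn": "send_rows", "kwargs": {
  "rows": [-1,0,0,0,-1,0,0,0,-1,0,0,0,0,0,0,0]
}}

```text
t: 4.13
ee_pos: [0.4866, -0.1698, 0.2391]
ee_rot: [179.9, 0.1, 95.1]
ft_force: [0.2, 0.5, 0.1]
grip_width: 0.05
finger_force: 0.0
```

```bash
python3 - <<'E'
from h import *
s=snapshot("wrist"); save(s,"w1")
for t in ["dock","dock_step","dock_stop","gate_knob","dock_hinge","gauge_block"]:
    print(t,[(round(d["score"],2),(w(s,d["centre"])*1000).round().tolist()) for d in nets.spot_point("wrist",t)[:2]])
o=r.observe(); print(o["t"],o["ee_pos"],o["ee_rot"],o["grip_width"])
E
```

```text
dock [(0.79, [454.0, -206.0, 6.0])]
dock_step [(0.84, [465.0, -280.0, 19.0])]
dock_stop [(0.71, [440.0, -130.0, 19.0])]
gate_knob []
dock_hinge []
gauge_block [(0.94, [470.0, -216.0, 18.0]), (0.21, [467.0, -280.0, 18.0])]
4.4833 [ 0.48575157 -0.16433693  0.23899688] [-1.79998679e+02 -7.74114184e-03  9.53298591e+01] 0.05038562322223803
```

View pics/w1.png

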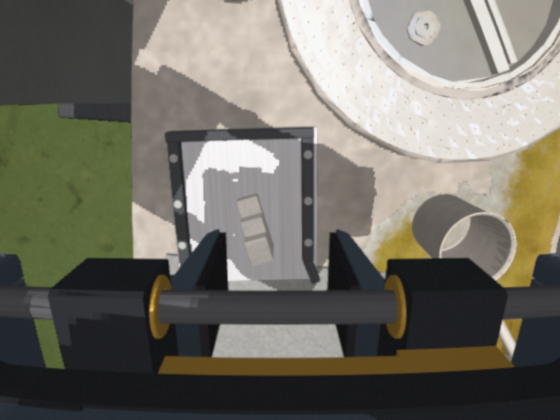

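The wrist view shows the dock: stop at the top (240,133), rails at x≈180 and 308, block around (254,230). I enlarge it for corners.

```bash
python3 - <<'E'
import cv2
i=cv2.imread("pics/w1.png")[115:305,150:350]; cv2.imwrite("pics/w1c.png",cv2.resize(i,None,fx=3,fy=3,interpolation=cv2.INTER_CUBIC))
E
```

```text
(no output)
```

View pics/w1c.png

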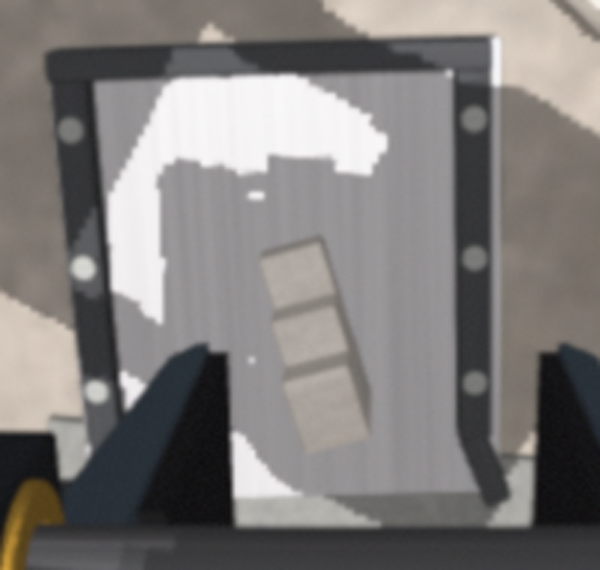

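```bash
cat >> h.py <<'E'
def fit(s,pts,x0,fn):
    "refine pose (x,y,yaw deg) from pixel/model points"
    from scipy.optimize import least_squares
    P=np.array([p[0] for p in pts],float); M=np.array([p[1] for p in pts],float)
    C=np.array(s["camera_from_world"])
    def res(v):
        a=np.radians(v[2]); R=np.array([[np.cos(a),-np.sin(a)],[np.sin(a),np.cos(a)]])
        W=np.c_[M[:,:2]@R.T+v[:2],M[:,2]]; c=W@C[:3,:3].T+C[:3,3]; c=c*[1,-1,-1]
        q=cv2.projectPoints(c,np.zeros(3),np.zeros(3),K(s),np.array(s["D"],float))[0][:,0]
        return (q-P).ravel()
    o=least_squares(res,x0,x_scale=[.1,.1,10]); return o.x,np.sqrt(np.mean(o.fun**2)),o.fun.reshape(-1,2).round(1).tolist()
E
python3 - <<'E'
from h import *
s=snapshot("wrist")
T=np.linalg.inv(np.array(s["camera_from_world"])); print("cam",T[:3,3],T[:3,2])
f=lambda p:(p[0]/3+150,p[1]/3+115)
m=1e-3
# block: tall top corners, x half 11
b=[((285,382),(11*m,4*m,.056)),((346,366),(-11*m,4*m,.056)),((368,436),(-11*m,30*m,.056)),((308,452),(11*m,30*m,.056))]
for sg in [1]:
    print("block",fit(s,[(f(p),(sg*q[0],q[1],q[2])) for p,q in b],[.47,-.216,-165],0))
print([ (ray(s,f(p),.056)*1000).round(1).tolist() for p,_ in b])
print([ (ray(s,f(p),.028)*1000).round(1).tolist() for p in [(262,255),(320,238)]])
# dock outer corners of stop top z=.032
for n,p,z in [("stop outL",(47,52),.032),("stop outR",(491,38),.032),("stop inL",(93,80),.032),("stop inR",(453,72),.032),("stop inLlow",(93,80),.016),("inRlow",(453,72),.016),("railR",(457,430),.028),("railLin",(108,300),.028),("railLin2",(93,90),.028),("railLbed",(122,370),.016),("bed front",(240,499),.016),("bed front2",(430,494),.016)]:
    print(n,(ray(s,f(p),z)*1000).round(1))
E
```

```text
cam [ 0.47938063 -0.08771192  0.38425747] [-0.0245379   0.26897267  0.96283518]
block (array([   0.46821797,   -0.20835329, -158.68184329]), np.float64(0.8250473946959377), [[-1.2, -0.2], [0.8, -0.8], [1.1, 0.4], [-0.8, 0.8]])
[[460.6, -216.2, 56.0], [479.2, -209.0, 56.0], [488.2, -232.0, 56.0], [469.6, -239.4, 56.0]]
[[448.2, -183.1, 28.0], [466.9, -175.6, 28.0]]
stop outL [ 376.4 -122.5   32. ]
stop outR [ 514.9 -105.7   32. ]
stop inL [ 391.3 -130.    32. ]
stop inR [ 504.2 -117.3   32. ]
stop inLlow [ 387.3 -132.    16. ]
inRlow [ 505.3 -118.6   16. ]
railR [ 519.5 -239.2   28. ]
railLin [ 397.5 -203.6   28. ]
railLin2 [ 390.4 -133.7   28. ]
railLbed [ 400.4 -232.9   16. ]
bed front [ 445.  -279.1   16. ]
bed front2 [ 513.9 -270.4   16. ]
```

Call:
{"fn": "send_rows", "kwargs": {
  "rows": [0,0,0,-0.9,0,0,0,-0.9,0,0,0,-0.83,-0.9,-0.56,0.5,0,-0.81,-0.56,0.9,0,0,0,1,0,0,0,1,0,0,0,1,0]
}}

```text
t: 5.2
ee_pos: [0.4729, -0.2252, 0.1059]
ee_rot: [180.0, 0.0, 111.0]
ft_force: [1.1, -0.4, -0.6]
grip_width: 0.0502
finger_force: 0.0
```

Call:
{"fn": "send_rows", "kwargs": {
  "rows": [0,0,0.8,0,0,0,0.6,0,0,0,0.37,0,0,0,0,0,0,0,0,0]
}}

```text
t: 5.62
ee_pos: [0.4728, -0.2247, 0.0537]
ee_rot: [-180.0, -0.0, 111.1]
ft_force: [0.4, 0.2, 0.8]
grip_width: 0.0502
finger_force: 0.0
```

```bash
python3 - <<'E'
from h import *
s=snapshot("wrist"); save(s,"w2"); o=r.observe(); print(o["t"],o["ee_pos"],o["ee_rot"],o["ft_force"])
print([(round(d["score"],2),(w(s,d["centre"])*1000).round().tolist()) for d in nets.spot_point("wrist","gauge_block")[:2]])
E
```

```text
5.6667 [ 0.47318279 -0.22503297  0.05437758] [1.79987404e+02 1.81403912e-02 1.11070742e+02] [ 0.19390922 -0.72513302  0.30624862]
[(0.72, [468.0, -216.0, 15.0])]
```

View pics/w2.png

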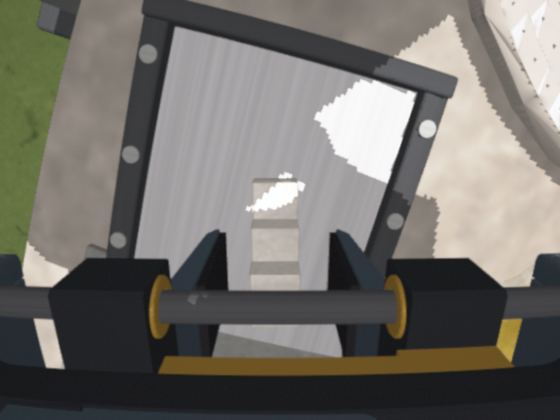

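The block stands straight and centred between the fingers (x≈275 between 222 and 335). Closing and lifting.

Call:
{"fn": "send_rows", "kwargs": {
  "rows": [0,0,0,0,0,0,0,0,0,0,0,0,0,0,0,0,0,0,0,0],
  "fingers": 1,
  "force": 30
}}

```text
t: 6.13
ee_pos: [0.4729, -0.2253, 0.0541]
ee_rot: [180.0, 0.0, 111.0]
ft_force: [-0.4, 1.7, 6.5]
grip_width: 0.0217
finger_force: 30.0
```

Call:
{"fn": "send_rows", "kwargs": {
  "rows": [0,0,-0.4,0,0,0,-0.8,0,0,0,-0.8,0,0.7,0,0,0,0.9,0.1,0,0,0.9,0.1,0,0,0.9,0.2,0,0,0.9,0.1,0,0]
}}

```text
t: 6.8
ee_pos: [0.4403, -0.0984, 0.1139]
ee_rot: [180.0, 0.0, 111.0]
ft_force: [-0.0, 0.4, -1.0]
grip_width: 0.0217
finger_force: 30.0
```

Call:
{"fn": "send_rows", "kwargs": {
  "rows": [0.6,0.13,0,0,0.35,0,0.3,0,0,0,0.8,0,0,0,0.7,0,0,0,0.4,0,0,0,0.2,0,0,0,0,0]
}}

```text
t: 7.38
ee_pos: [0.4334, -0.0713, 0.0409]
ee_rot: [-179.9, -0.1, 111.0]
ft_force: [-0.3, 0.1, -1.2]
grip_width: 0.022
finger_force: 30.0
```

Call:
{"fn": "send_rows", "kwargs": {
  "rows": [0,0,0.07,0,0,0,0.04,0,0,0,0,0]
}}

```text
t: 7.63
ee_pos: [0.4343, -0.0716, 0.039]
ee_rot: [180.0, 0.0, 111.0]
ft_force: [-0.4, -0.3, -1.2]
grip_width: 0.0217
finger_force: 30.0
```

Call:
{"fn": "send_rows", "kwargs": {
  "rows": [0,0,0.03,0,0,0,0.02,0,0,0,0,0]
}}

```text
t: 7.88
ee_pos: [0.4343, -0.0716, 0.038]
ee_rot: [179.9, 0.1, 111.0]
ft_force: [-2.9, -0.9, 20.2]
grip_width: 0.0217
finger_force: 30.0
```

Call:
{"fn": "send_rows", "kwargs": {
  "rows": [0,0,0,0,0,0,0,0,0,0,0,0,0,0,-0.4,0,0,0,-0.8,0,0,0,-1,0,0,0,-1,1,0,0,-1,1],
  "fingers": -0.1
}}

```text
t: 8.55
ee_pos: [0.4335, -0.0713, 0.1644]
ee_rot: [-180.0, -0.0, 98.8]
ft_force: [0.0, -0.4, -0.1]
grip_width: 0.0503
finger_force: 0.0
```

Call:
{"fn": "send_rows", "kwargs": {
  "rows": [0,0,-1,1,0,0,-1,0.5,-0.9,0.2,-0.5,0,-0.94,0.2,0,0,-0.94,0.2,0,0,-0.94,0.2,0,0,-0.94,0.2,0,0,-0.94,0.2,0,0]
}}

```text
t: 9.22
ee_pos: [0.47, -0.2408, 0.238]
ee_rot: [-180.0, -0.0, 90.0]
ft_force: [0.0, 0.8, 0.9]
grip_width: 0.0501
finger_force: 0.0
```

Call:
{"fn": "send_rows", "kwargs": {
  "rows": [-0.94,0.2,0,0,-0.94,0.2,0,0,-0.94,0.2,0,0,-0.94,0.2,0,0,-0.94,0.2,0,0,-0.94,0.2,0,0,-0.94,0.2,0,0,-0.94,0.2,0,0]
}}

```text
t: 9.88
ee_pos: [0.5182, -0.4662, 0.2378]
ee_rot: [-180.0, -0.0, 90.0]
ft_force: [1.6, 0.2, 0.6]
grip_width: 0.0501
finger_force: 0.0
```

Call:
{"fn": "send_rows", "kwargs": {
  "rows": [0,0,0,0,0,0,0,0,0,0,0,0]
}}

```text
t: 10.13
ee_pos: [0.5179, -0.4644, 0.2376]
ee_rot: [-180.0, -0.1, 90.0]
ft_force: [-0.6, 0.4, -0.4]
grip_width: 0.0502
finger_force: 0.0
```

```bash
python3 - <<'E'
from h import *
import pickle
s=snapshot("wrist"); save(s,"w3"); pickle.dump(s,open("w3.pkl","wb"))
for t in ["tray","tray_handle","tray_tail","rod","vial_a","gate_knob","dock_hinge"]:
    print(t,[(round(d["score"],2),(w(s,d["centre"])*1000).round().tolist()) for d in nets.spot_point("wrist",t)[:2]])
o=r.observe(); print(o["t"],o["ee_pos"],o["ee_rot"],o["grip_width"])
s=snapshot("scene"); print([(round(d["score"],2),(w(s,d["centre"])*1000).round().tolist()) for d in nets.spot_point("scene","gauge_block")[:2]])
cv2.imwrite("pics/two.png",np.vstack([cv2.imread("pics/w3.png"),cv2.resize(s["img"][100:350,160:420,::-1],(560,538))])[:600] if 0 else np.hstack([cv2.imread("pics/w3.png"),s["img"][100:310,180:420,::-1].repeat(2,0)[:, :, :]])[:, :800])
E
```

```text
tray [(0.56, [516.0, -498.0, 3.0])]
tray_handle [(0.57, [524.0, -455.0, 58.0])]
tray_tail [(0.67, [515.0, -574.0, 0.0]), (0.41, [492.0, -538.0, 6.0])]
rod [(0.92, [537.0, -536.0, 7.0])]
vial_a [(0.69, [491.0, -503.0, 8.0]), (0.69, [489.0, -540.0, 6.0])]
gate_knob [(0.96, [386.0, -361.0, 68.0])]
dock_hinge []
10.5333 [ 0.51827967 -0.46462649  0.23824581] [1.79994085e+02 8.39593888e-03 9.00591864e+01] 0.04999281383344604
[(0.67, [424.0, -59.0, 0.0]), (0.53, [682.0, -394.0, -2.0])]
```

View pics/two.png

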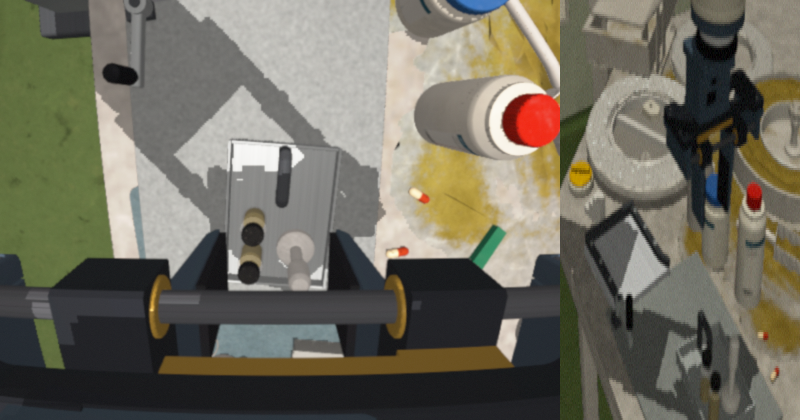

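The wrist view shows the tray (corners 231,140 / 340,150), its handle from (285,148) to (283,205), the vials at (252,232) and (248,268), and the rod at (296,245). The block stands clear of the dock. Now I fit the tray.

```bash
python3 - <<'E'
from h import *
import pickle
s=pickle.load(open("w3.pkl","rb"))
for n,p,z in [("FL",(231,140),.026),("FR",(340,150),.026),("RL",(227,287),.026),("RR",(327,291),.026),("h1",(285,149),.067),("h2",(283,206),.067),("h1b",(285,149),.061),("knob",(121,74),.065)]:
    print(n,(ray(s,p,z)*1000).round(1))
m=1e-3
print(fit(s,[((231,140),(.055,-.075,.026)),((340,150),(-.055,-.075,.026)),((227,287),(.055,.075,.026)),((327,291),(-.055,.075,.026))],[.52,-.5,180],0))
E
```

```text
FL [ 474.  -420.5   26. ]
FR [ 578.5 -429.7   26. ]
RL [ 464.7 -575.7   26. ]
RR [ 571.8 -580.2   26. ]
h1 [ 524.8 -424.3   67. ]
h2 [ 523.4 -474.4   67. ]
h1b [ 524.9 -425.    61. ]
knob [ 387.8 -361.    65. ]
(array([  0.52224606,  -0.5012499 , 176.68218816]), np.float64(2.0298790240394027), [[-2.4, 2.9], [3.1, -0.2], [-1.7, -2.3], [1.0, -0.7]])
```

Call:
{"fn": "send_rows", "kwargs": {
  "rows": [0.2,0.09,0,0.56,0.21,0.09,0.6,0,0,0,1,0,0,0,1,0,0,0,1,0,0,0,0.8,0,0,0,0.6,0,0,0,0.4,0]
}}

```text
t: 11.3
ee_pos: [0.5233, -0.4522, 0.0738]
ee_rot: [-179.9, -0.1, 86.7]
ft_force: [-0.4, -0.1, -0.5]
grip_width: 0.0499
finger_force: 0.0
```

Call:
{"fn": "send_rows", "kwargs": {
  "rows": [0,0,0.3,0,0,0,0,0,0,0,0,0]
}}

```text
t: 11.55
ee_pos: [0.5242, -0.4531, 0.0675]
ee_rot: [180.0, 0.0, 86.7]
ft_force: [0.7, 0.1, 0.9]
grip_width: 0.05
finger_force: 0.0
```

```bash
cat > plan.py <<'E'
import numpy as np
def plan(p,yaw,way):
    "way: (x,y,z mm,yaw,n rows) -> rows printed in calls of 8; last row of each step corrects rounding"
    p=np.array(p,float); rows=[]
    for x,y,z,yw,n in way:
        for k in range(n):
            f=1/(n-k); t=np.round((yaw-yw)*f/6,2)
            d=(np.array([x,y,z])-p)*f; a=np.radians(yaw)
            R=np.array([[np.cos(a),np.sin(a),0],[np.sin(a),-np.cos(a),0],[0,0,-1]])
            q=np.round(R@d/30,2); p=p+R.T@q*30; yaw-=t*6; rows.append([*q.tolist(),float(t)])
    for i in range(0,len(rows),8): print([v+0.0 for r in rows[i:i+8] for v in r])
    print("end",p.round(1),round(yaw,2))
E
python3 - <<'E'
from h import *
s=snapshot("wrist"); save(s,"w4"); o=r.observe(); print(o["t"],o["ee_pos"],o["ee_rot"],o["ft_force"])
print([(round(d["score"],2),(w(s,d["centre"])*1000).round().tolist()) for d in nets.spot_point("wrist","tray_handle")[:2]])
E
```

```text
11.6 [ 0.52445647 -0.45329141  0.06811924] [1.79936067e+02 5.68227520e-02 8.66786885e+01] [-0.03818425 -0.36941719 -0.00870196]
[(0.82, [524.0, -456.0, 61.0]), (0.34, [494.0, -502.0, 11.0])]
```

View pics/w4.png

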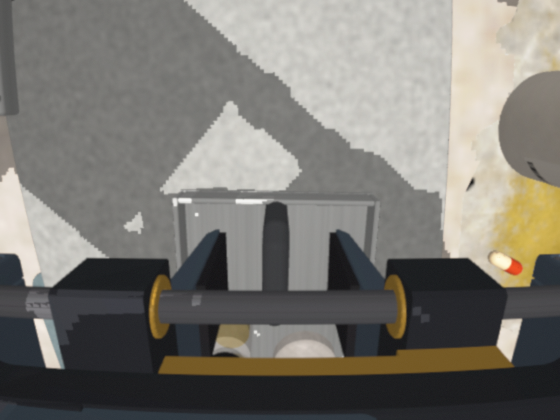

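Call:
{"fn": "send_rows", "kwargs": {
  "rows": [0,0,0,0,0,0,0,0,0,0,0,0,0,0,0,0,0,0,0,0],
  "fingers": 1,
  "force": 25
}}

```text
t: 12.07
ee_pos: [0.524, -0.4529, 0.0672]
ee_rot: [180.0, 0.0, 86.7]
ft_force: [-0.1, -0.5, -0.2]
grip_width: 0.0196
finger_force: 0.0
```

```bash
python3 -c "
from plan import *
plan([524.2,-453,68],86.7,[(520,-444,68,86.9,2),(475,-334,68,96.8,16),(472,-325,68,96.8,3)])"
```

```text
[0.15, -0.08, 0.0, -0.02, 0.14, -0.08, 0.0, -0.01, 0.22, -0.11, 0.0, -0.1, 0.23, -0.1, 0.0, -0.1, 0.23, -0.1, 0.0, -0.1, 0.23, -0.1, 0.0, -0.1, 0.23, -0.1, 0.0, -0.1, 0.23, -0.09, 0.0, -0.1]
[0.23, -0.09, 0.0, -0.11, 0.23, -0.09, 0.0, -0.1, 0.23, -0.09, 0.0, -0.11, 0.23, -0.08, 0.0, -0.1, 0.23, -0.08, 0.0, -0.11, 0.23, -0.08, 0.0, -0.1, 0.24, -0.08, 0.0, -0.11, 0.24, -0.07, 0.0, -0.1]
[0.23, -0.07, 0.0, -0.11, 0.24, -0.07, 0.0, -0.1, 0.1, -0.02, 0.0, 0.0, 0.11, -0.02, 0.0, 0.0, 0.1, -0.02, 0.0, 0.0]
end [ 472.1 -325.    68. ] 96.78
```

Not closed yet; wait two rows.

Call:
{"fn": "send_rows", "kwargs": {
  "rows": [0,0,0,0,0,0,0,0,0,0,0,0]
}}

```text
t: 12.32
ee_pos: [0.5238, -0.4528, 0.0671]
ee_rot: [-180.0, -0.0, 86.7]
ft_force: [-2.2, 0.6, 1.3]
grip_width: 0.0116
finger_force: 25.0
```

Call:
{"fn": "send_rows", "kwargs": {
  "rows": [0.15,-0.08,0,-0.02,0.14,-0.08,0,-0.01,0.22,-0.11,0,-0.1,0.23,-0.1,0,-0.1,0.23,-0.1,0,-0.1,0.23,-0.1,0,-0.1,0.23,-0.1,0,-0.1,0.23,-0.09,0,-0.1]
}}

```text
t: 12.98
ee_pos: [0.5025, -0.4014, 0.0671]
ee_rot: [-180.0, -0.0, 90.5]
ft_force: [1.3, -3.7, -2.0]
grip_width: 0.0109
finger_force: 25.0
```

Call:
{"fn": "send_rows", "kwargs": {
  "rows": [0.23,-0.09,0,-0.11,0.23,-0.09,0,-0.1,0.23,-0.09,0,-0.11,0.23,-0.08,0,-0.1,0.23,-0.08,0,-0.11,0.23,-0.08,0,-0.1,0.24,-0.08,0,-0.11,0.24,-0.07,0,-0.1]
}}

```text
t: 13.65
ee_pos: [0.4802, -0.3468, 0.0671]
ee_rot: [180.0, 0.0, 95.6]
ft_force: [2.2, -3.2, -0.1]
grip_width: 0.0113
finger_force: 25.0
```

Call:
{"fn": "send_rows", "kwargs": {
  "rows": [0.23,-0.07,0,-0.11,0.24,-0.07,0,-0.1,0.1,-0.02,0,0,0.11,-0.02,0,0,0.1,-0.02,0,0,0,0,0,0,0,0,0,0]
}}

```text
t: 14.23
ee_pos: [0.4718, -0.3243, 0.067]
ee_rot: [-180.0, -0.1, 96.8]
ft_force: [1.6, 5.0, 5.0]
grip_width: 0.0111
finger_force: 25.0
```

```bash
python3 - <<'E'
from h import *
import pickle
for c in ["wrist","top","scene"]:
    s=snapshot(c); save(s,c+"5"); pickle.dump(s,open(c+"5.pkl","wb"))
    for t in ["tray","tray_tail","tray_handle","dock_step","rod","vial_a"]:
        print(c,t,[(round(d["score"],2),(w(s,d["centre"])*1000).round().tolist()) for d in nets.spot_point(c,t)[:2]])
o=r.observe(); print(o["t"],o["ee_pos"],o["ee_rot"],o["ft_force"])
a=cv2.imread("pics/wrist5.png"); b=cv2.imread("pics/scene5.png")[150:350,200:400]
cv2.imwrite("pics/c5.png",np.hstack([cv2.resize(a,(440,330)),cv2.resize(b,(330,330))]))
E
```

```text
wrist tray []
wrist tray_tail []
wrist tray_handle [(0.95, [472.0, -328.0, 60.0])]
wrist dock_step [(0.65, [466.0, -283.0, 15.0])]
wrist rod []
wrist vial_a []
top tray [(0.16, [676.0, -206.0, 3.0])]
top tray_tail []
top tray_handle []
top dock_step [(0.97, [466.0, -279.0, 16.0])]
top rod [(0.34, [495.0, -434.0, 4.0]), (0.28, [674.0, -204.0, 1.0])]
top vial_a []
scene tray [(0.73, [478.0, -373.0, 4.0]), (0.63, [426.0, -58.0, 5.0])]
scene tray_tail [(0.86, [484.0, -445.0, 6.0])]
scene tray_handle [(0.72, [467.0, -323.0, 59.0]), (0.69, [454.0, -202.0, 8.0])]
scene dock_step [(0.96, [461.0, -283.0, 14.0])]
scene rod [(0.85, [501.0, -398.0, 11.0]), (0.71, [451.0, -374.0, 10.0])]
scene vial_a [(0.78, [452.0, -377.0, 11.0]), (0.72, [459.0, -420.0, 10.0])]
15.2833 [ 0.47181718 -0.32423459  0.0670453 ] [-1.79979889e+02 -7.06203610e-02  9.67462461e+01] [1.19197551 4.63742413 6.10572741]
```

View pics/c5.png

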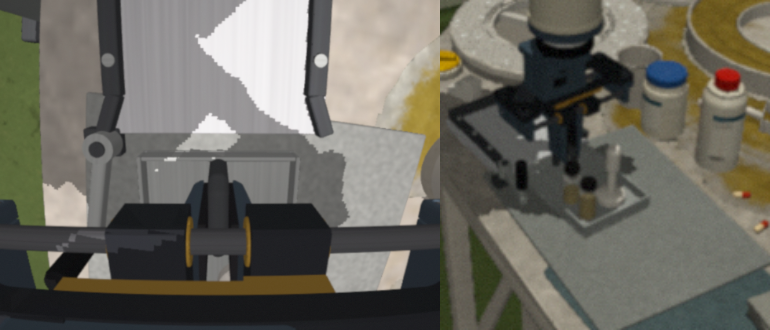

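Tray aligned at the mouth: lead corners (140,157) and (296,157), step at row 133, rail inner edges near x=122 and 306; vials and rod all standing. Lateral fit check next.

```bash
python3 - <<'E'
from h import *
import pickle
s=pickle.load(open("wrist5.pkl","rb")); k=560/440
for n,p,z in [("trayL",(139.5,157),.026),("trayR",(296.5,157),.026),("railL",(123,94),.028),("railR",(305.5,94),.028),("railL0",(119,20),.028),("railR0",(307.5,20),.028),("step",(160,134),.016),("step2",(290,135),.016)]:
    print(n,(ray(s,(p[0]*k,p[1]*k),z)*1000).round(1))
o=np.array([457.6,-204.6]);a=np.radians(6.8)
i=s["img"]; cv2.imwrite("pics/c6.png",cv2.resize(i[100:230,110:420,::-1],None,fx=2.5,fy=2.5,interpolation=cv2.INTER_CUBIC))
E
```

```text
trayL [ 417.3 -301.7   26. ]
trayR [ 520.9 -289.2   26. ]
railL [ 405.2 -261.6   28. ]
railR [ 518.5 -248.1   28. ]
railL0 [ 400.2 -217.9   28. ]
railR0 [ 512.1 -204.7   28. ]
step [ 428.2 -286.6   16. ]
step2 [ 516.6 -276.7   16. ]
```

View pics/c6.png

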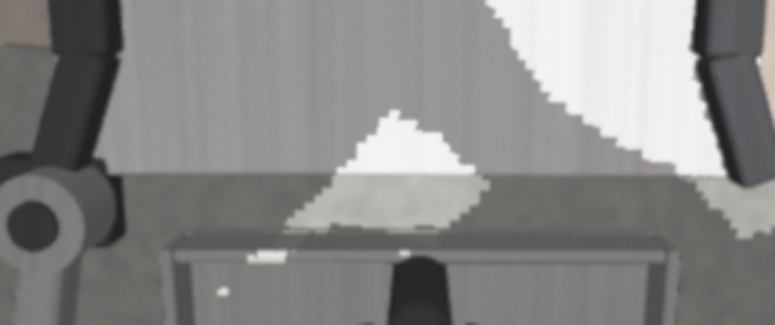

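```bash
python3 - <<'E'
from h import *
import pickle
s=pickle.load(open("wrist5.pkl","rb"))
a=np.radians(6.8); x=np.array([np.cos(a),np.sin(a)]); y=np.array([-np.sin(a),np.cos(a)]); o=np.array([457.6,-204.6])
for n,p,z in [("railL low",(122,50),.016),("railR low",(695,50),.016),("railL top",(108,50),.028),("railR top",(708,50),.028),("trayL",(163,250),.026),("trayR",(678,250),.026),("stepL",(110,172),.016),("stepR",(660,176),.016),("handle",(419,258),.065),("leadL low",(180,236),.026),("railL0",(110,2),.028),("railR0",(699,2),.016),("railL0low",(122,2),.016)]:
    q=ray(s,(p[0]/2.5+110,p[1]/2.5+100),z)*1000; print(n,q.round(1),"lat %.1f along %.1f"%((q[:2]-o)@x,(q[:2]-o)@y))
q=np.array([471.8,-324.2]);print((q-o)@x,(q-o)@y)
E
```

```text
railL low [ 402.6 -262.5   16. ] lat -61.4 along -51.0
railR low [ 521.7 -248.3   16. ] lat 58.4 along -51.0
railL top [ 403.5 -261.9   28. ] lat -60.5 along -50.5
railR top [ 520.7 -248.    28. ] lat 57.5 along -50.5
trayL [ 416.1 -301.9   26. ] lat -52.7 along -91.7
trayR [ 523.  -289.1   26. ] lat 54.9 along -91.6
stepL [ 401.1 -288.7   16. ] lat -66.0 along -76.9
stepR [ 519.1 -275.6   16. ] lat 52.7 along -77.8
handle [ 468.2 -286.9   65. ] lat 0.8 along -83.0
leadL low [ 419.5 -298.5   26. ] lat -48.9 along -88.7
railL0 [ 403.5 -252.6   28. ] lat -59.4 along -41.3
railR0 [ 520.7 -238.6   16. ] lat 58.7 along -41.2
railL0low [ 402.1 -252.7   16. ] lat -60.8 along -41.2
-0.06100439434469962 -120.44001111949413
```

```bash
python3 - <<'E'
from plan import *
a=np.radians(6.7); x=np.array([np.cos(a),np.sin(a)]); y=np.array([-np.sin(a),np.cos(a)]); o=np.array([457.6,-204.6])
L=lambda lat,al:(o+lat*x+al*y)
def P(t,s,lat,n,dz=0):
    c=np.sqrt(1-s*s); q=L(lat,t+122*c-55*s); return (*q,67+122*s+55*(c-1)+dz,96.7,n)
way=[P(-242.4,.09,-.5,5),P(-241,.09,-1,1)]
for i,d in enumerate(np.linspace(157,70,13)): way.append(P(-77.5-d,max(.09,12.2/d),max(-2.2,-1-.2*i),1))
way+=[P(-77.5-70,.174,-2.2,1)]
n=8
for k in range(1,n+1):
    s=.174*(1-k/n); c=np.sqrt(1-s*s)  # pivot about step edge
    q=L(-2.2,-77.5+(122-70)*c-55*s); way.append((*q,77+(122-70)*s+55*(c-1),96.7,1))
plan([471.8,-324.2,67],96.75,way)
print([tuple(np.round(v,1)) for v in way])
E
```

```text
[-0.04, 0.0, -0.07, 0.0, -0.04, -0.01, -0.07, 0.0, -0.03, 0.0, -0.07, 0.0, -0.04, -0.01, -0.07, 0.0, -0.03, 0.0, -0.08, 0.01, 0.05, -0.02, 0.0, 0.0, 0.21, 0.0, 0.0, 0.0, 0.24, -0.01, 0.0, 0.0]
[0.25, 0.0, 0.0, 0.0, 0.24, -0.01, 0.0, 0.0, 0.23, -0.01, -0.02, 0.0, 0.23, 0.0, -0.02, 0.0, 0.22, -0.01, -0.03, 0.0, 0.23, 0.0, -0.02, 0.0, 0.22, 0.0, -0.04, 0.0, 0.22, 0.0, -0.03, 0.0]
[0.21, 0.0, -0.05, 0.0, 0.21, 0.0, -0.05, 0.0, 0.2, 0.0, -0.06, 0.0, 0.0, 0.0, 0.0, 0.0, 0.09, 0.0, 0.1, 0.0, 0.04, 0.0, 0.04, 0.0, 0.05, 0.0, 0.03, 0.0, 0.04, 0.0, 0.03, 0.0]
[0.04, 0.0, 0.04, 0.0, 0.04, 0.0, 0.03, 0.0, 0.04, 0.0, 0.04, 0.0, 0.04, 0.0, 0.04, 0.0]
end [ 458.4 -230.3   76.9] 96.69
[(np.float64(471.8), np.float64(-329.6), np.float64(77.8), np.float64(96.7), np.float64(5.0)), (np.float64(471.1), np.float64(-328.3), np.float64(77.8), np.float64(96.7), np.float64(1.0)), (np.float64(470.4), np.float64(-321.9), np.float64(77.8), np.float64(96.7), np.float64(1.0)), (np.float64(469.3), np.float64(-314.7), np.float64(77.8), np.float64(96.7), np.float64(1.0)), (np.float64(468.3), np.float64(-307.5), np.fl
[... 1134 characters left out ...]
84.3), np.float64(96.7), np.float64(1.0)), (np.float64(459.3), np.float64(-237.8), np.float64(83.3), np.float64(96.7), np.float64(1.0)), (np.float64(459.1), np.float64(-236.4), np.float64(82.3), np.float64(96.7), np.float64(1.0)), (np.float64(459.0), np.float64(-235.1), np.float64(81.3), np.float64(96.7), np.float64(1.0)), (np.float64(458.8), np.float64(-233.9), np.float64(80.3), np.float64(96.7), np.float64(1.0)), (np.float64(458.7), np.float64(-232.6), np.float64(79.2), np.float64(96.7), np.float64(1.0)), (np.float64(458.5), np.float64(-231.4), np.float64(78.1), np.float64(96.7), np.float64(1.0)), (np.float64(458.4), np.float64(-230.2), np.float64(77.0), np.float64(96.7), np.float64(1.0))]
```

Call:
{"fn": "send_rows", "kwargs": {
  "rows": [-0.04,0,-0.07,0,-0.04,-0.01,-0.07,0,-0.03,0,-0.07,0,-0.04,-0.01,-0.07,0,-0.03,0,-0.08,0.01,0.05,-0.02,0,0,0.21,0,0,0,0.24,-0.01,0,0]
}}

```text
t: 15.95
ee_pos: [0.4692, -0.3151, 0.0777]
ee_rot: [180.0, 0.0, 96.7]
ft_force: [-1.0, 0.1, -5.2]
grip_width: 0.0113
finger_force: 25.0
```

```bash
python3 - <<'E'
from h import *
import pickle
s=snapshot("wrist"); print(s["img"].shape)
c=snapshot("scene"); o=r.observe(); print(o["ft_force"],o["ee_pos"])
a=cv2.resize(np.ascontiguousarray(s["img"][100:240,90:420,::-1]),(400,170)); b=cv2.resize(np.ascontiguousarray(c["img"][190:280,230:350,::-1]),(400,300))
cv2.imwrite("pics/c7.png",np.vstack([a,b]))
E
```

```text
(420, 560, 3)
[-0.5025098   0.21043828 -6.05279284] [ 0.46873263 -0.31375619  0.07766754]
```

View pics/c7.png

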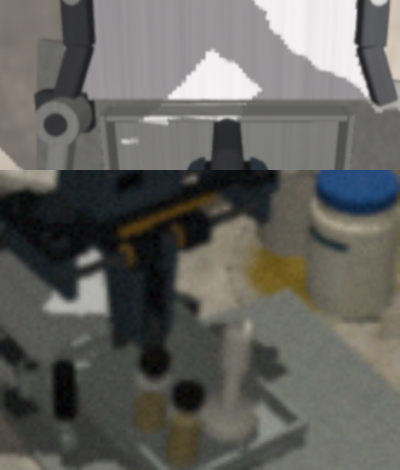

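Lead end at the step edge (wrist row ≈103), raised, centred between the flares, and the contents standing. Continuing over the step.

Call:
{"fn": "send_rows", "kwargs": {
  "rows": [0.25,0,0,0,0.24,-0.01,0,0,0.23,-0.01,-0.02,0,0.23,0,-0.02,0,0.22,-0.01,-0.03,0,0.23,0,-0.02,0,0.22,0,-0.04,0,0.22,0,-0.03,0]
}}

```text
t: 16.72
ee_pos: [0.462, -0.26, 0.0828]
ee_rot: [180.0, 0.0, 96.7]
ft_force: [0.2, 0.3, -6.7]
grip_width: 0.0112
finger_force: 25.0
```

Call:
{"fn": "send_rows", "kwargs": {
  "rows": [0.21,0,-0.05,0,0.21,0,-0.05,0,0.2,0,-0.06,0,0,0,0,0]
}}

```text
t: 17.05
ee_pos: [0.4596, -0.2411, 0.0878]
ee_rot: [-180.0, -0.0, 96.7]
ft_force: [-0.2, 0.2, -6.9]
grip_width: 0.0112
finger_force: 25.0
```

```bash
python3 - <<'E'
from h import *
print(r.observe()["ft_force"])
for c in ["scene","wrist"]:
    s=snapshot(c)
    for t in ["tray","tray_tail","tray_handle","rod","vial_a"]:
        print(c,t,[(round(d["score"],2),(w(s,d["centre"])*1000).round().tolist()) for d in nets.spot_point(c,t)[:2]])
E
```

```text
[-0.24760959  0.23800853 -6.90542491]
scene tray [(0.62, [466.0, -278.0, 22.0])]
scene tray_tail []
scene tray_handle [(0.87, [457.0, -244.0, 80.0]), (0.26, [427.0, 35.0, 2.0])]
scene rod [(0.72, [486.0, -307.0, 18.0]), (0.53, [472.0, -356.0, 9.0])]
scene vial_a [(0.78, [447.0, -326.0, 13.0]), (0.75, [439.0, -284.0, 24.0])]
wrist tray [(0.76, [460.0, -280.0, 16.0])]
wrist tray_tail [(0.73, [474.0, -352.0, 5.0])]
wrist tray_handle [(0.61, [464.0, -250.0, 79.0])]
wrist rod []
wrist vial_a []
```

```bash
python3 - <<'E'
from h import *
o=r.observe(); print(o["t"],o["ft_force"],o["ft_torque"],o["effort"])
for c in ["scene","wrist","scene","wrist","top"]:
    s=snapshot(c); save(s,"z"+c)
    for t in ["tray_tail","tray","rod"]:
        print(c,t,[(round(d["score"],2),(w(s,d["centre"])*1000).round().tolist()) for d in nets.spot_point(c,t)[:1]])
E
```

```text
17.65 [ 0.62907488 -0.07462509 -6.69171245] [ 0.11428364 -0.02810547 -0.0263918 ] [ 3.98070272e-02 -8.14803958e+01 -2.38734180e+01 -8.52203951e-02
  5.20058046e-02  2.12206323e-03]
scene tray_tail [(0.64, [473.0, -354.0, 5.0])]
scene tray [(0.74, [467.0, -278.0, 19.0])]
scene rod [(0.55, [485.0, -305.0, 16.0])]
wrist tray_tail [(0.96, [474.0, -350.0, 3.0])]
wrist tray [(0.95, [459.0, -276.0, 16.0])]
wrist rod []
scene tray_tail [(0.83, [475.0, -352.0, 8.0])]
scene tray [(0.58, [681.0, -394.0, -2.0])]
scene rod [(0.66, [487.0, -306.0, 19.0])]
wrist tray_tail [(0.75, [472.0, -352.0, 4.0])]
wrist tray [(0.57, [460.0, -279.0, 16.0])]
wrist rod []
top tray_tail [(0.66, [467.0, -350.0, 5.0])]
top tray [(0.74, [690.0, -394.0, 1.0])]
top rod [(0.52, [670.0, -284.0, -0.0])]
```

Call:
{"fn": "send_rows", "kwargs": {
  "rows": [0.05,0,0.04,0,0.04,0,0.04,0,0.05,0,0.03,0,0.04,0,0.04,0,0.04,0,0.04,0,0.04,0,0.04,0,0.04,0,0.04,0,0.04,0,0.04,0]
}}

```text
t: 19.32
ee_pos: [0.4589, -0.2318, 0.0785]
ee_rot: [180.0, 0.0, 96.7]
ft_force: [-1.3, 1.4, 8.1]
grip_width: 0.0117
finger_force: 25.0
```

```bash
python3 - <<'E'
from h import *
o=r.observe(); print(o["ee_pos"],o["ft_force"],o["ft_torque"])
for c in ["scene","wrist"]:
    s=snapshot(c)
    for t in ["tray","tray_tail","rod","vial_a"]:
        print(c,t,[(round(d["score"],2),(w(s,d["centre"])*1000).round().tolist()) for d in nets.spot_point(c,t)[:2]])
E
```

```text
[ 0.45885072 -0.23181736  0.0784731 ] [-1.26881598  1.4079678   8.12071651] [ 0.06614488  0.16357338 -0.03422167]
scene tray [(0.86, [467.0, -276.0, 14.0])]
scene tray_tail [(0.36, [424.0, -57.0, 4.0])]
scene rod [(0.71, [487.0, -302.0, 19.0]), (0.53, [471.0, -355.0, 14.0])]
scene vial_a [(0.65, [439.0, -280.0, 21.0]), (0.51, [446.0, -325.0, 17.0])]
wrist tray [(0.96, [458.0, -276.0, 15.0]), (0.26, [456.0, -205.0, 2.0])]
wrist tray_tail []
wrist rod []
wrist vial_a []
```

Call:
{"fn": "send_rows", "kwargs": {
  "rows": [0.15,0,0,0,0.25,0,0,0,0.3,0,0,0,0.3,0,0,0,0.3,0,0,0,0.3,0,0,0,0.3,0,0,0,0.2,0,0,0]
}}

```text
t: 20.48
ee_pos: [0.4508, -0.1681, 0.078]
ee_rot: [-180.0, -0.0, 96.7]
ft_force: [0.3, -1.8, -3.2]
grip_width: 0.0118
finger_force: 25.0
```

Call:
{"fn": "send_rows", "kwargs": {
  "rows": [0.1,0,0,0,0.07,0,0,0,0,0,0,0]
}}

```text
t: 20.73
ee_pos: [0.4505, -0.1639, 0.0781]
ee_rot: [-180.0, -0.0, 96.7]
ft_force: [0.5, 4.6, 1.1]
grip_width: 0.0113
finger_force: 25.0
```

Call:
{"fn": "send_rows", "kwargs": {
  "rows": [0.08,0,0,0,0.08,0,0,0,0,0,0,0]
}}

```text
t: 20.98
ee_pos: [0.4501, -0.1596, 0.0781]
ee_rot: [-180.0, -0.0, 96.7]
ft_force: [-0.2, 1.3, -1.2]
grip_width: 0.0118
finger_force: 25.0
```

Call:
{"fn": "send_rows", "kwargs": {
  "rows": [0.05,0,0,0,0.05,0,0,0,0,0,0,0]
}}

```text
t: 21.23
ee_pos: [0.4502, -0.1578, 0.0783]
ee_rot: [180.0, 0.1, 96.7]
ft_force: [-1.5, -14.8, -5.1]
grip_width: 0.0116
finger_force: 25.0
```

Call:
{"fn": "send_rows", "kwargs": {
  "rows": [0.05,0,0,0,0.03,0,0,0,0,0,0,0]
}}

```text
t: 21.48
ee_pos: [0.4504, -0.1562, 0.0785]
ee_rot: [179.9, 0.2, 96.7]
ft_force: [-3.0, -20.0, 0.0]
grip_width: 0.0114
finger_force: 25.0
```

Call:
{"fn": "send_rows", "kwargs": {
  "rows": [-0.03,0,0,0,0,0,0,0]
}}

```text
t: 21.65
ee_pos: [0.4504, -0.1566, 0.0783]
ee_rot: [179.9, 0.1, 96.7]
ft_force: [-0.2, -13.5, -3.2]
grip_width: 0.0115
finger_force: 25.0
```

```bash
python3 - <<'E'
from h import *
o=r.observe(); print(o["ee_pos"],o["ft_force"],o["ft_torque"])
for c in ["scene","top"]:
    s=snapshot(c)
    for t in ["tray","tray_tail","rod","vial_a","gate_knob"]:
        print(c,t,[(round(d["score"],2),(w(s,d["centre"])*1000).round().tolist()) for d in nets.spot_point(c,t)[:2]])
E
```

```text
[ 0.45040788 -0.15662462  0.07832964] [ -0.16669711 -13.47481862  -3.19127867] [-2.55353739  0.24215697 -0.10425322]
scene tray [(0.64, [436.0, -253.0, 22.0]), (0.61, [478.0, -232.0, 22.0])]
scene tray_tail [(0.81, [464.0, -283.0, 23.0]), (0.63, [437.0, -254.0, 23.0])]
scene rod [(0.87, [477.0, -231.0, 22.0])]
scene vial_a [(0.78, [430.0, -211.0, 25.0]), (0.55, [435.0, -254.0, 21.0])]
scene gate_knob [(0.54, [387.0, -360.0, 65.0])]
top tray [(0.71, [462.0, -200.0, 22.0]), (0.6, [481.0, -235.0, 22.0])]
top tray_tail []
top rod [(0.48, [675.0, -207.0, 1.0]), (0.45, [479.0, -238.0, 22.0])]
top vial_a [(0.52, [434.0, -219.0, 22.0]), (0.5, [436.0, -255.0, 23.0])]
top gate_knob [(0.59, [388.0, -364.0, 67.0])]
```

Call:
{"fn": "send_rows", "kwargs": {
  "rows": [-0.03,0,0,0,-0.02,0,0,0,0,0,0,0]
}}

```text
t: 22.5
ee_pos: [0.4502, -0.1573, 0.0781]
ee_rot: [180.0, 0.0, 96.7]
ft_force: [2.0, -5.9, -6.8]
grip_width: 0.0114
finger_force: 25.0
```

Call:
{"fn": "send_rows", "kwargs": {
  "rows": [0,0,0,0,0,0,0,0,0,0,0,0,0,0,0,0],
  "fingers": -0.1
}}

```text
t: 22.83
ee_pos: [0.4497, -0.1566, 0.0781]
ee_rot: [-180.0, -0.0, 96.7]
ft_force: [0.1, -0.4, -0.0]
grip_width: 0.0351
finger_force: 0.0
```

```bash
python3 - <<'E'
from h import *
o=r.observe(); print(o["t"],o["ee_pos"],o["ft_force"],o["ft_torque"])
for c in ["scene","top"]:
    s=snapshot(c)
    for t in ["tray","tray_tail","rod","vial_a"]:
        print(c,t,[(round(d["score"],2),(w(s,d["centre"])*1000).round().tolist()) for d in nets.spot_point(c,t)[:2]])
s=snapshot("wrist")
for t in ["tray_handle","dock_stop"]: print(t,[(round(d["score"],2),(w(s,d["centre"])*1000).round().tolist()) for d in nets.spot_point("wrist",t)[:2]])
E
```

```text
22.8333 [ 0.44965969 -0.15658392  0.07813115] [ 0.06853253 -0.40337749 -0.03565792] [-0.13603544  0.05043518  0.0073491 ]
scene tray [(0.92, [455.0, -205.0, 17.0])]
scene tray_tail [(0.67, [464.0, -283.0, 19.0])]
scene rod [(0.68, [479.0, -232.0, 22.0])]
scene vial_a [(0.61, [435.0, -254.0, 20.0]), (0.56, [432.0, -212.0, 21.0])]
top tray [(0.74, [456.0, -205.0, 17.0]), (0.74, [666.0, -286.0, -2.0])]
top tray_tail [(0.91, [462.0, -277.0, 19.0]), (0.16, [394.0, -299.0, 64.0])]
top rod [(0.6, [479.0, -235.0, 19.0]), (0.56, [434.0, 36.0, 1.0])]
top vial_a [(0.48, [433.0, -218.0, 21.0]), (0.46, [433.0, -255.0, 19.0])]
tray_handle [(0.7, [452.0, -163.0, 69.0])]
dock_stop [(0.88, [443.0, -126.0, 23.0])]
```

Call:
{"fn": "send_rows", "kwargs": {
  "rows": [0,0,-0.3,0,0,0,-0.7,0,0,0,-1,0,0,0,-1,0,0,0,-0.3,0,0,0,0,0]
}}

```text
t: 23.98
ee_pos: [0.451, -0.1573, 0.18]
ee_rot: [179.8, 0.2, 96.7]
ft_force: [-0.7, -1.0, 0.6]
grip_width: 0.0504
finger_force: 0.0
```

```bash
python3 - <<'E'
from h import *
from plan import *
import pickle
o=r.observe(); print(o["t"],o["ee_pos"],o["ee_rot"],o["ft_force"])
p5=pickle.load(open("wrist5.pkl","rb")); print("pivot cap",[(ray(p5,(33/2.5+110,225/2.5+100),z)*1000).round(1).tolist() for z in (.034,.05)])
for c in ["scene","wrist"]:
    s=snapshot(c); 
    if c=="wrist": save(s,"w9"); pickle.dump(s,open("w9.pkl","wb"))
    for t in ["tray","tray_handle","gate_knob","dock_hinge","dock_stop"]:
        print(c,t,[(round(d["score"],2),(w(s,d["centre"])*1000).round().tolist()) for d in nets.spot_point(c,t)[:1]])
plan(o["ee_pos"]*1000,o["ee_rot"][2],[(420,-235,175,96.7,4),(357,-362,175,87,8),(357,-362,76,87,6)])
E
```

```text
23.9833 [ 0.45101246 -0.15730561  0.1799733 ] [1.79762947e+02 1.55502666e-01 9.67046333e+01] [-0.68690991 -1.04543384  0.64731861]
pivot cap [[391.4, -297.5, 34.0], [397.9, -293.1, 50.0]]
scene tray [(0.83, [457.0, -205.0, 14.0])]
scene tray_handle [(0.86, [451.0, -161.0, 72.0])]
scene gate_knob [(0.61, [387.0, -361.0, 64.0])]
scene dock_hinge [(0.74, [389.0, -293.0, 62.0])]
scene dock_stop [(0.89, [446.0, -128.0, 25.0])]
wrist tray [(0.83, [454.0, -205.0, 15.0])]
wrist tray_handle [(0.93, [452.0, -161.0, 73.0])]
wrist gate_knob []
wrist dock_hinge []
wrist dock_stop [(0.83, [441.0, -128.0, 23.0])]
[-0.61, -0.33, 0.04, 0.0, -0.61, -0.33, 0.04, 0.0, -0.62, -0.33, 0.04, 0.0, -0.61, -0.34, 0.05, 0.0, -0.5, -0.32, 0.0, 0.2, -0.5, -0.31, 0.0, 0.2, -0.51, -0.3, 0.0, 0.2, -0.51, -0.29, 0.0, 0.2]
[-0.52, -0.28, 0.0, 0.2, -0.53, -0.27, 0.0, 0.21, -0.53, -0.26, 0.0, 0.2, -0.54, -0.25, 0.0, 0.21, 0.0, 0.0, 0.55, 0.0, 0.0, 0.0, 0.55, 0.0, 0.0, 0.0, 0.55, 0.0, 0.0, 0.0, 0.55, 0.0]
[0.0, 0.0, 0.55, 0.0, 0.0, 0.0, 0.55, 0.0]
end [ 357.  -362.1   75.9] 86.98
```

Call:
{"fn": "send_rows", "kwargs": {
  "rows": [-0.61,-0.33,0.04,0,-0.61,-0.33,0.04,0,-0.62,-0.33,0.04,0,-0.61,-0.34,0.05,0,-0.5,-0.32,0,0.2,-0.5,-0.31,0,0.2,-0.51,-0.3,0,0.2,-0.51,-0.29,0,0.2],
  "fingers": 1
}}

```text
t: 25.25
ee_pos: [0.387, -0.2987, 0.172]
ee_rot: [-180.0, -0.0, 91.8]
ft_force: [0.5, 0.8, 0.3]
grip_width: 0.0009
finger_force: 0.0
```

Call:
{"fn": "send_rows", "kwargs": {
  "rows": [-0.52,-0.28,0,0.2,-0.53,-0.27,0,0.21,-0.53,-0.26,0,0.2,-0.54,-0.25,0,0.21,0,0,0.55,0,0,0,0.55,0,0,0,0.55,0,0,0,0,0]
}}

```text
t: 25.92
ee_pos: [0.3547, -0.3606, 0.1202]
ee_rot: [-179.9, -0.2, 87.0]
ft_force: [-1.0, 1.2, -0.0]
grip_width: 0.0006
finger_force: 0.0
```

```bash
python3 - <<'E'
from h import *
from plan import *
o=r.observe(); print(o["t"],o["ee_pos"],o["ee_rot"],o["ft_force"],o["grip_width"])
for c in ["scene","wrist","top"]:
    s=snapshot(c)
    for t in ["gate_knob","dock_hinge"]:
        print(c,t,[(round(d["score"],2),(w(s,d["centre"])*1000).round().tolist()) for d in nets.spot_point(c,t)[:1]])
e=lambda a:np.array([np.cos(np.radians(a)),np.sin(np.radians(a))])
pv=np.array([393,-297.])
way=[(*(o["ee_pos"][:2]*1000),76,87,3)]
for f in np.arange(-94,4,5): way.append((*(pv+65*e(f)-23*e(f+90)),76,f+180,1 if f>-94 else 3))
plan(o["ee_pos"]*1000,o["ee_rot"][2],way)
E
```

```text
25.9167 [ 0.35474377 -0.36057888  0.12015932] [-1.79853113e+02 -1.68103398e-01  8.69619291e+01] [-0.96086192  1.15634613 -0.04002118] 0.0005643124133447628
scene gate_knob [(0.57, [385.0, -361.0, 63.0])]
scene dock_hinge [(0.98, [387.0, -295.0, 61.0])]
wrist gate_knob [(0.66, [390.0, -360.0, 66.0])]
wrist dock_hinge [(0.59, [392.0, -298.0, 66.0])]
top gate_knob []
top dock_hinge [(0.72, [396.0, -301.0, 66.0])]
[0.0, 0.0, 0.49, 0.0, 0.0, 0.0, 0.49, 0.0, 0.0, 0.0, 0.49, -0.01, 0.01, 0.12, 0.0, 0.06, 0.01, 0.12, 0.0, 0.06, 0.01, 0.12, 0.0, 0.05, -0.06, 0.19, 0.0, -0.83, -0.05, 0.19, 0.0, -0.84]
[-0.06, 0.19, 0.0, -0.83, -0.06, 0.19, 0.0, -0.83, -0.06, 0.2, 0.0, -0.84, -0.06, 0.19, 0.0, -0.83, -0.06, 0.19, 0.0, -0.83, -0.06, 0.19, 0.0, -0.84, -0.06, 0.19, 0.0, -0.83, -0.05, 0.2, 0.0, -0.83]
[-0.06, 0.19, 0.0, -0.84, -0.06, 0.19, 0.0, -0.83, -0.06, 0.19, 0.0, -0.83, -0.06, 0.19, 0.0, -0.84, -0.06, 0.19, 0.0, -0.83, -0.06, 0.2, 0.0, -0.83, -0.05, 0.19, 0.0, -0.84, -0.06, 0.19, 0.0, -0.83]
[-0.06, 0.19, 0.0, -0.83]
end [ 458.4 -318.9   76.1] 180.98
```

Call:
{"fn": "send_rows", "kwargs": {
  "rows": [0,0,0.49,0,0,0,0.49,0,0,0,0.49,0,0.01,0.12,0,0.06,0.01,0.12,0,0.06,0.01,0.12,0,0.05,-0.06,0.19,0,-0.83,-0.05,0.19,0,-0.84]
}}

```text
t: 27.03
ee_pos: [0.3786, -0.3652, 0.0794]
ee_rot: [180.0, 0.1, 96.2]
ft_force: [-1.1, 0.2, -0.5]
grip_width: 0.0003
finger_force: 0.5
```

Call:
{"fn": "send_rows", "kwargs": {
  "rows": [-0.06,0.19,0,-0.83,-0.06,0.19,0,-0.83,-0.06,0.2,0,-0.84,-0.06,0.19,0,-0.83,-0.06,0.19,0,-0.83,-0.06,0.19,0,-0.84,-0.06,0.19,0,-0.83,-0.05,0.2,0,-0.83]
}}

```text
t: 27.7
ee_pos: [0.4258, -0.3599, 0.0796]
ee_rot: [-180.0, 0.1, 136.2]
ft_force: [-0.6, -1.0, -0.0]
grip_width: 0.0005
finger_force: 0.6
```

```bash
python3 - <<'E'
from h import *
o=r.observe(); print(o["t"],o["ee_pos"],o["ee_rot"],o["ft_force"],o["grip_width"])
for c in ["scene","wrist","top"]:
    s=snapshot(c)
    print(c,[(round(d["score"],2),(w(s,d["centre"])*1000).round().tolist()) for d in nets.spot_point(c,"gate_knob")[:2]])
E
```

```text
27.7 [ 0.42575388 -0.35991856  0.07955559] [-1.79986959e+02  9.03334494e-02  1.36176554e+02] [-0.58216772 -0.99828822 -0.02441531] 0.0005236927429431622
scene [(0.66, [439.0, -340.0, 65.0])]
wrist [(0.55, [440.0, -345.0, 67.0])]
top [(0.45, [438.0, -346.0, 65.0]), (0.4, [500.0, -437.0, 1.0])]
```

Call:
{"fn": "send_rows", "kwargs": {
  "rows": [-0.06,0.19,0,-0.84,-0.06,0.19,0,-0.83,-0.06,0.19,0,-0.83,-0.06,0.19,0,-0.84,-0.06,0.19,0,-0.83,-0.06,0.2,0,-0.83,-0.05,0.19,0,-0.84,-0.06,0.19,0,-0.83]
}}

```text
t: 28.67
ee_pos: [0.4573, -0.3258, 0.0787]
ee_rot: [-180.0, 0.0, 176.1]
ft_force: [0.7, -2.1, 0.3]
grip_width: 0.0006
finger_force: 0.6
```

Call:
{"fn": "send_rows", "kwargs": {
  "rows": [-0.06,0.19,0,-0.83,0,0,0,0,0,0,0,0]
}}

```text
t: 28.92
ee_pos: [0.4593, -0.32, 0.0786]
ee_rot: [-180.0, -0.0, -179.3]
ft_force: [-0.2, -0.1, -0.2]
grip_width: 0.0002
finger_force: 0.0
```

```bash
python3 - <<'E'
from h import *
o=r.observe(); print(o["t"],o["ee_pos"],o["ee_rot"],o["ft_force"],o["grip_width"])
for c in ["scene","wrist","top"]:
    s=snapshot(c)
    print(c,[(round(d["score"],2),(w(s,d["centre"])*1000).round().tolist()) for d in nets.spot_point(c,"gate_knob")[:2]])
E
```

```text
28.9167 [ 0.4592656  -0.32004006  0.07855761] [-1.79998392e+02 -7.28159176e-04 -1.79273900e+02] [-0.15900425 -0.08774015 -0.1955822 ] 0.00020438485884676985
scene [(0.74, [457.0, -298.0, 63.0]), (0.34, [456.0, -207.0, 7.0])]
wrist []
top []
```

Call:
{"fn": "send_rows", "kwargs": {
  "rows": [0,0.1,0,0,0,0.1,0,0,0,0,0,0]
}}

```text
t: 29.47
ee_pos: [0.4592, -0.3134, 0.0784]
ee_rot: [180.0, -0.0, -179.1]
ft_force: [0.1, -0.1, -0.4]
grip_width: 0.0006
finger_force: 0.2
```

Call:
{"fn": "send_rows", "kwargs": {
  "rows": [0,0.05,0,0,0,0.05,0,0,0,0,0,0]
}}

```text
t: 29.72
ee_pos: [0.4592, -0.3107, 0.0784]
ee_rot: [180.0, -0.0, -179.1]
ft_force: [-0.1, -0.4, -0.0]
grip_width: 0.0007
finger_force: 0.2
```

Call:
{"fn": "send_rows", "kwargs": {
  "rows": [0,0.04,0,0,0,0.04,0,0,0,0,0,0]
}}

```text
t: 29.97
ee_pos: [0.4593, -0.3087, 0.0785]
ee_rot: [-180.0, 0.0, -179.1]
ft_force: [0.4, -3.3, -2.1]
grip_width: 0.0005
finger_force: 1.4
```

Call:
{"fn": "send_rows", "kwargs": {
  "rows": [0,0.03,0,0,0,0,0,0]
}}

```text
t: 30.13
ee_pos: [0.4594, -0.3084, 0.0785]
ee_rot: [-179.9, 0.0, -179.0]
ft_force: [-0.3, -7.4, -1.7]
grip_width: 0.0005
finger_force: 3.7
```

Call:
{"fn": "send_rows", "kwargs": {
  "rows": [0,0.03,0,0,0,0,0,0]
}}

```text
t: 30.3
ee_pos: [0.4594, -0.3081, 0.0786]
ee_rot: [-179.9, 0.0, -179.0]
ft_force: [-2.4, -11.7, -3.6]
grip_width: 0.0005
finger_force: 6.2
```

Call:
{"fn": "send_rows", "kwargs": {
  "rows": [0,-0.2,0,0,0,-0.7,0,0,0,0,-1,0,0,0,-1,0,0,0,-1,0,0,-1,-1,0,0,-1,0,0,0,0,0,0]
}}

```text
t: 30.97
ee_pos: [0.4613, -0.3982, 0.2]
ee_rot: [-179.7, 0.2, -179.1]
ft_force: [-1.8, 0.9, -0.7]
grip_width: 0.0003
finger_force: 0.0
```

```bash
python3 - <<'E'
from h import *
o=r.observe(); print(o["t"],o["ee_pos"],o["ft_force"])
for c in ["scene","top","wrist"]:
    s=snapshot(c); save(s,"f"+c)
    for t in ["gate_knob","dock_hinge","tray","tray_tail","tray_handle","rod","vial_a","gauge_block","dock_stop","bottle","jar","beaker","timer"]:
        if c=="wrist" and t in("bottle","jar","beaker","timer"): continue
        print(c,t,[(round(d["score"],2),(w(s,d["centre"])*1000).round().tolist()) for d in nets.spot_point(c,t)[:2]])
E
```

```text
30.9667 [ 0.46134694 -0.39817447  0.19999461] [-1.83595509  0.8852523  -0.67631483]
scene gate_knob [(0.7, [458.0, -286.0, 64.0])]
scene dock_hinge [(0.57, [389.0, -294.0, 62.0])]
scene tray [(0.75, [455.0, -206.0, 16.0])]
scene tray_tail [(0.96, [465.0, -281.0, 17.0])]
scene tray_handle [(0.65, [449.0, -160.0, 69.0])]
scene rod [(0.47, [479.0, -230.0, 20.0]), (0.18, [681.0, -395.0, 1.0])]
scene vial_a [(0.58, [428.0, -212.0, 22.0])]
scene gauge_block [(0.67, [425.0, -56.0, 3.0])]
scene dock_stop [(0.95, [446.0, -129.0, 26.0]), (0.18, [425.0, -61.0, 4.0])]
scene bottle [(0.86, [682.0, -394.0, -1.0])]
scene jar [(0.94, [666.0, -286.0, 1.0])]
scene beaker [(0.73, [668.0, -197.0, 7.0]), (0.36, [447.0, -129.0, 26.0])]
scene timer [(0.81, [429.0, 35.0, 1.0]), (0.22, [463.0, -280.0, 20.0])]
top gate_knob [(0.52, [456.0, -291.0, 63.0])]
top dock_hinge [(0.66, [395.0, -300.0, 65.0]), (0.45, [457.0, -201.0, 19.0])]
top tray [(0.31, [452.0, -160.0, 72.0])]
top tray_tail [(0.96, [461.0, -279.0, 17.0])]
top tray_handle [(0.59, [448.0, -158.0, 74.0])]
top rod []
top vial_a []
top gauge_block [(0.78, [426.0, -61.0, 1.0]), (0.16, [395.0, -298.0, 63.0])]
top dock_stop [(0.61, [450.0, -132.0, 24.0]), (0.16, [457.0, -294.0, 67.0])]
top bottle [(0.65, [693.0, -391.0, -1.0])]
top jar [(0.95, [668.0, -289.0, 1.0])]
top beaker [(0.91, [676.0, -204.0, 0.0])]
top timer [(0.6, [433.0, 36.0, 3.0]), (0.55, [466.0, -280.0, 18.0])]
wrist gate_knob [(0.82, [456.0, -288.0, 67.0])]
wrist dock_hinge [(0.6, [392.0, -297.0, 63.0])]
wrist tray [(0.85, [452.0, -202.0, 12.0]), (0.24, [469.0, -280.0, 18.0])]
wrist tray_tail [(0.6, [464.0, -276.0, 13.0])]
wrist tray_handle []
wrist rod [(0.65, [478.0, -234.0, 16.0])]
wrist vial_a [(0.93, [432.0, -210.0, 20.0]), (0.75, [434.0, -249.0, 15.0])]
wrist gauge_block []
wrist dock_stop []
```

```bash
python3 -c "
from h import *
print(r.sign_off())"
```

```text
the job is handed in; nothing more can be done
None
```

I handed the job in at about 31–32 s, with every step done. The gauge block stands on the table past the end-stop side of the dock. The tray is against the end stop with the vials and rod still standing, and the gate is shut. The final positions come from the networks and force readings only, because I had used all 10 picture views.

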